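# Start a screw cap backwards and screw it home on the jar

### The arm

A 6-joint arm with a two-finger parallel gripper is mounted at the origin on a cart in front of the work surface, level with it; the furniture and walls round the work are solid. World frame = base frame: x ahead of the robot, y to its left, z up, the work surface at z = 0. Lengths are in m, angles in rad, forces in N, time in s.
With the tool pointing down it reaches from about 0.35 to 0.925 m from the base axis. Payload 6.4 kg.
Tool frame: the origin (TCP) lies on the centre line of the jaws, within the pads' length; the fingertips stand 22 mm ahead of it and the grasp point (between the pads) lies 3 mm ahead of it; z points along the fingers, y is the line along which they close (so a half turn about z gives the same grasp; the last joint's range is limited). The gripper opens to 85 mm and grips with 20 to 120 N. Pads are 22 mm wide; open, the fingers measure 114 mm over their backs; the gripper's body (76 mm by 85 mm) begins 54 mm behind the grasp point. The pads swing forward as they close: fully open they stand 13 mm farther back than shut.
Start: joints at [-1.362, 0.245, 1.558, -0, 1.339, -0.174], TCP at [0.243, -0.603, 0.253] pointing down, gripper open.
Joint ranges: [-3.13, 3.13], [-1.02, 2.26], [0.13, 2.54], [-0.95, 4.09], [0.21, 2.88], [-2.74, 2.74]. Speed limits (rad/s): [2.57, 2.57, 3.14, 3.14, 3.14, 3.14].

### API

Orientations are given as a 3x3 rotation matrix whose columns are the frame's x, y, z axes.
In Python, from bench import env, cams, nets gives the robot as it stands.
- The arm moves only by the tool play_rows, never from a script. Its argument "motion" is a list of rows, each a list of 5 numbers: the shift along the tool's x, y, z in cm, then the turn about the tool's z in degrees, then the opening, from -1 (shut) to 1 (fully open). A call has 1 to 20 rows; each row shifts and turns the commanded pose from where the row before left it, along the tool's axes as they then stand; what a row does not reach is not made up. A row lasts 1/8 s, in which the tool goes at most 62.5 mm and 10.7 degrees, less where a joint would pass 70% of its speed; a pose out of reach is approached as far as the arm can. A call is refused whole if a number of a shift passes 6.25 or a number of a turn 10.7, either way. A call with a gripper value outside its range is refused whole. The fingers move at their own pace and stop on an object; "force" is the grip in N (left out, the last holds). Time passes only in rows, so rows that do not move let the fingers close. It gives the time, the measured TCP pose, the force, the opening and the grip force at its end, in the units of the state.
- env.observe(): the state, without advancing time (a new reading comes with each control period).
- cams.grab_frame(name): name is "scene" or "top" or "wrist"; returns the picture (400x640x3 uint8, red, green, blue); there is no depth.
- cams.get_calibration(name): a dict with "camera_matrix" (3x3 intrinsics, pixels), "eye" and "attitude" of the camera in the world; the wrist camera has in their place "T_tool_cam" (4x4, takes a point from camera to tool coordinates, whose origin is the TCP and whose axes are the flange's). Camera axes: x right, y down, z forward; pixel columns grow to the right and rows downward; lengths in m; the calibration is good to about 2 mm. A picture is of the moment at which its call begins: read the wrist's pose just before it. get_calibration takes no time and is no camera call.
- env.sign_off(): hands the job in; it is judged then, once.
Trained networks look in the newest picture that a camera, given by its name, has taken for a name from the list of things; names that differ only in an ending like _2 or _b are one class to them, and where a whole thing is asked for, a point or a joint stands for the part that bears it (a point fixed in the world has none). Each returns a list of dicts, best first, with "conf" (0 to 1); they miss things now and then, are a little off and sometimes report something else, mostly with a low value. They report only what shows in the picture. A call takes as long as a camera call. They do not tell look-alikes from the thing itself.
- nets.outline_of(name, camera): "mask" (400x640 bool, what is visible of it) and "rect" ([left, top, right, bottom] in pixels, round what is visible of it).
The state is a dict: "clock": time; "joint_positions": joint angles; "joint_vel": joint speeds; "effort": joint torques, N m; "position": TCP position; "ee_rot": TCP orientation; "wrist_force": force on the tool from outside, world axes, zero at the start; "torque": the same for the moment, N m; "grip_width": finger opening in m; "grip_force": force on a finger pad.
Only numpy, scipy, OpenCV 4.12 (cv2) and the standard library are available. Lean on these libraries where they do the work, as an engineer would, in place of code of your own. Each camera call takes 0.05 s, during which the arm holds its last target. There are 200 camera calls.

### The job

Close the green jar with the black screw cap that lies on the table: set the cap on the neck, turn it backwards (counter-clockwise seen from above) as far as it takes to drop into the start of the thread, then screw it clockwise until it is fully home, and let go of it. Press and turn gently so that the thread is never forced, and do not shift the small wooden block, the glue bottle or the roll of tape.

Things in the scene. Friction and masses are not known exactly. Their poses are not given: they have to be found in the camera images.
- cap: Loose black screw cap, 56 mm across, 44.5 mm tall, about 80 g, lying open side down. Origin: centre of its underside; z up. Solid round grip (56 mm across) 24.5 to 44.5 mm above the underside, any grasp across it will do; below it a hollow skirt, 55 mm outside, 49 inside. In the skirt three lugs 120 degrees apart, each 14 degrees wide, 2 to 6 mm above the underside, reach in to a 39 mm circle.
- jar: Green jar, 80 mm across, fixed in a light wooden block 104 x 104 x 22 mm screwed to the table; it neither moves nor turns. Origin: on its axis at table height; z up. Shoulder ends at 93 mm. Right-hand thread with three starts 120 degrees apart on a collar 46 mm across. HOW THE STARTS ARE TURNED ABOUT THE AXIS CHANGES EVERY TIME and is not reported (not by the jar's yaw): feel for them.
- jar_neck_top (a point): Centre of the flat top of the jar's neck, 123 mm above the table; z up. Core 36 mm across, bevelled over its top 4 mm to 29 mm. The cap's lugs have 1.5 mm sideways play round it. The thread counts as forced when cap and jar press on each other with over 60 N in all, pushing or twisting against a stop (lugs about 21 mm from the axis: 0.1 N m of twist is about 5 N).
- cap_on_ribs (a point): Where the cap's origin is (8.5 mm below neck top) while its lugs rest on the level rib tops (ribs 94 degrees long). A 5-degree upstand, 3.5 mm high, closes each rib's clockwise end: clockwise the cap jams on it; lugs may also land on it, 3.5 mm higher. Counter-clockwise by at most about 120 degrees the lugs come over the slots, where the next upstands stop them.
- cap_in_slots (a point): Where the cap's origin is (17 mm below neck top) when its lugs have dropped into the three entry slots, 21 degrees wide, each just beyond a rib's counter-clockwise end: 8.5 mm below the rib tops. Held in the hand the cap does not drop by itself; it must be lowered.
- cap_home (a point): Where the cap's origin is (21 mm below neck top) when fully home. Clockwise from the slots the lugs run under the ribs: the thread floor sinks 4 mm over 50 degrees, then stays level for 9 degrees up to a hard stop, 66 to 73 degrees (1.15 to 1.28 rad) from the slot position. 1.8 mm up and down play in the thread; friction holds the cap, it must be followed down.
- wood_block: Bystander: small brown wooden block, 27 x 22 x 21 mm, lying on the table; origin at the centre of its underside.
- glue_bottle: Bystander: white glue bottle with a grey spout, 54 mm across and 146 mm tall, standing on the table; origin at the centre of its underside.
- tape_ring: Bystander: roll of pale masking tape lying flat on the table, 104 mm across and 25 mm tall; origin at the centre of its underside.
Not all that is in view belongs to the job. There is more than one size of the cap; the one meant has the size given above. Several things have the shape of the jar; the one meant has the colours described above.

How it is judged:
On the way:
1. the cap has dropped into the start of the thread on the jar's neck (underside 15 to 19.3 mm below the neck's top), not yet screwed down (z of cap in the frame of jar_neck_top between -0.0193 and -0.015 m and horizontal distance between cap and jar_neck_top below 0.003 m and angle between cap's own z axis and vertical below 0.07 rad), for 0.1 s.
At the end, for the whole second after the job is handed in: The cap is screwed home on the jar's neck: its underside at least 19.7 mm below the neck's top (fully home is 21 mm), its centre within 3 mm of the neck's axis, tilted less than 0.07 rad, at rest and let go (z of cap in the frame of jar_neck_top between -0.024 and -0.0197 m and horizontal distance between cap and jar_neck_top below 0.003 m and angle between cap's own z axis and vertical below 0.07 rad and linear speed of cap below 0.01 m/s and angular speed of cap below 0.1 rad/s); the robot touches nothing.
It fails at once if the thread is forced: cap and jar press on each other with more than 60 N (contact force between cap and jar above 60 N).
It fails at once if the wood block is shifted by more than 20 mm (distance of wood_block from where it was at the start of the episode above 0.02 m).
It fails at once if the glue bottle is shifted by more than 20 mm (distance of glue_bottle from where it was at the start of the episode above 0.02 m).
It fails at once if the tape ring is shifted by more than 20 mm (distance of tape_ring from where it was at the start of the episode above 0.02 m).
It also fails if it takes over 72 s, if anything falls off the work surface, if the arm or the gripper's body presses on something with over 40 N, if the wrist force passes 120 N, or if a joint passes its speed limit or range.

## Working session

There is one attempt and no reset: what is moved stays moved. The work goes in short steps, Python scripts to look and compute and a tool call to move; the robot and the scene stay as the last step left them, time stands still between calls to the robot, and variables do not carry over. Pictures are saved under pics/ and viewed, at most 10 in all, crops included, and the job is handed in when it is done.

Besides the shell and the picture viewer there is one more tool, called after ">>>" as a command line: name --pt "numbers of a row" for each row, then --argument value for the rest. play_rows: Moves the arm, as the interface text tells. Its arguments: {"type":"object","properties":{"motion":{"type":"array"},"force":{"type":"number"}},"required":["motion"]}

```bash
ls; mkdir -p pics
cat > h.py <<'E'
import numpy as np, cv2
from bench import env, cams, nets
def ray(name,uv,obs=None):
    c=cams.get_calibration(name); K=np.array(c["camera_matrix"])
    if name=="wrist":
        T=np.array(c["T_tool_cam"]);R0=np.array(obs["ee_rot"]);p=np.array(obs["position"])
        R=R0@T[:3,:3]; e=p+R0@T[:3,3]
    else: R=np.array(c["attitude"]);e=np.array(c["eye"])
    return e,R@np.linalg.inv(K)@np.array([uv[0],uv[1],1.0])
def at_z(name,uv,z,obs=None):
    e,d=ray(name,uv,obs); return e+d*(z-e[2])/d[2]
def proj(name,P,obs=None):
    c=cams.get_calibration(name); K=np.array(c["camera_matrix"])
    if name=="wrist":
        T=np.array(c["T_tool_cam"]);R0=np.array(obs["ee_rot"]);p=np.array(obs["position"])
        R=R0@T[:3,:3]; e=p+R0@T[:3,3]
    else: R=np.array(c["attitude"]);e=np.array(c["eye"])
    q=K@(R.T@(np.array(P)-e)); return q[:2]/q[2]
def save(name,f): 
    im=cams.grab_frame(name); cv2.imwrite("pics/"+f,im[:,:,::-1]); return im
E
python3 - <<'E'
from h import *
a=save("scene","s0.png");b=save("top","t0.png")
cv2.imwrite("pics/both.png",cv2.resize(np.vstack([a,b])[:,:,::-1],(480*1,600)))
for cam in("scene","top"):
    c=cams.get_calibration(cam);print(cam,c["eye"],np.round(c["camera_matrix"],1).tolist(),np.round(c["attitude"],2).tolist())
    for n in("cap","jar","wood_block","glue_bottle","tape_ring"):
        for d in nets.outline_of(n,cam)[:4]:
            r=d["rect"];print(cam,n,round(d["conf"],2),[int(x) for x in r],np.round(at_z(cam,((r[0]+r[2])/2,(r[1]+r[3])/2),0.03),3))
E
```

```text
pics
scene [-0.03607668  0.69000886  0.62739339] [[417.3, 0.0, 313.8], [0.0, 417.3, 192.9], [0.0, 0.0, 1.0]] [[-0.75, -0.32, 0.57], [-0.66, 0.4, -0.64], [-0.02, -0.86, -0.51]]
scene cap 0.91 [389, 168, 407, 196] [ 0.477 -0.247  0.03 ]
scene cap 0.82 [360, 185, 383, 201] [ 0.502 -0.149  0.03 ]
scene jar 0.72 [346, 199, 399, 261] [ 0.402 -0.007  0.03 ]
scene jar 0.68 [268, 182, 318, 244] [0.602 0.059 0.03 ]
scene wood_block 0.46 [218, 247, 228, 261] [0.611 0.28  0.03 ]
scene glue_bottle 0.65 [216, 246, 230, 261] [0.611 0.279 0.03 ]
scene glue_bottle 0.6 [308, 141, 327, 191] [ 0.723 -0.18   0.03 ]
scene tape_ring 0.91 [283, 259, 330, 301] [0.408 0.222 0.03 ]
scene tape_ring 0.43 [267, 182, 319, 244] [0.602 0.061 0.03 ]
top [0.39028363 0.01023611 1.1391889 ] [[450.3, 0.0, 325.9], [0.0, 450.3, 201.4], [0.0, 0.0, 1.0]] [[-0.02, -0.99, 0.14], [-1.0, 0.02, 0.01], [-0.01, -0.14, -0.99]]
top cap 0.71 [374, 207, 401, 230] [ 0.498 -0.137  0.03 ]
top cap 0.68 [269, 162, 326, 214] [0.578 0.085 0.03 ]
top cap 0.55 [415, 213, 453, 246] [ 0.47 -0.25  0.03]
top jar 0.68 [269, 159, 324, 213] [0.584 0.088 0.03 ]
top jar 0.58 [302, 233, 357, 287] [0.399 0.009 0.03 ]
top glue_bottle 0.93 [369, 124, 394, 160] [ 0.693 -0.128  0.03 ]
top tape_ring 0.57 [226, 227, 271, 273] [0.426 0.206 0.03 ]
```

Run:
```python
import cv2,numpy as np
a=cv2.imread("pics/s0.png")[110:320,180:440];b=cv2.imread("pics/t0.png")[100:310,200:470]
cv2.imwrite("pics/v1.png",np.hstack([cv2.resize(a,(400,323)),cv2.resize(b,(400,323))]))
```

```text
(no output)
```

View pics/v1.png

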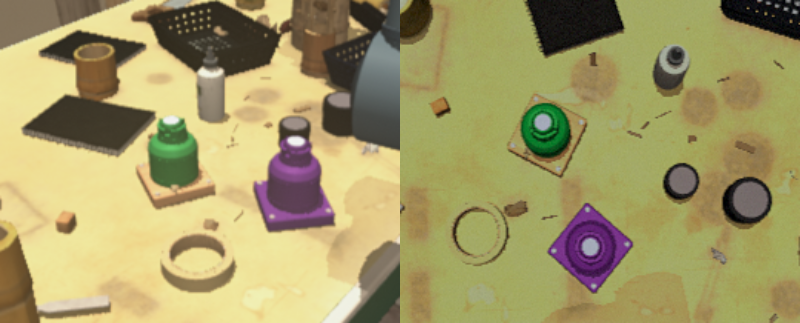

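The left pair shows the jars: the green one is near top pixel (297,186) and the purple one is a decoy. The smaller black cap, near top pixel (387,218), is the 56 mm one; the cap to its right is larger.

Run:
```python
from h import *
o=env.observe()
for k,v in o.items(): print(k,np.round(v,3).tolist())
print(np.round(cams.get_calibration("wrist")["T_tool_cam"],3).tolist(),np.round(cams.get_calibration("wrist")["camera_matrix"],1).tolist())
im=cv2.imread("pics/t0.png");m=(im.min(2)>190).astype(np.uint8);m[:150]=0;m[:,:270]=0;m[215:]=0;m[:,320:]=0
n,l,s,c=cv2.connectedComponentsWithStats(m)
for i in range(1,n):
  if s[i,4]>30: print(s[i],c[i],at_z("top",c[i],0.123))
for uv in [(387.5,218)]: print(at_z("top",uv,0.04))
```

```text
clock 0.6
joint_positions [-1.362, 0.245, 1.558, 0.0, 1.339, -0.174]
joint_vel [0.0, -0.001, -0.001, 0.0, -0.0, -0.001]
effort [-0.001, -42.928, -32.625, -0.0, 0.001, 0.0]
position [0.243, -0.603, 0.253]
ee_rot [[0.928, 0.374, 0.0], [0.374, -0.928, -0.0], [0.0, 0.0, -1.0]]
wrist_force [-0.003, -0.517, -0.604]
torque [0.007, 0.078, -0.028]
grip_force 0.0
grip_width 0.085
[[0.0, -0.958, -0.286, 0.073], [1.0, 0.0, 0.001, -0.0], [-0.001, -0.286, 0.958, -0.121], [0.0, 0.0, 0.0, 1.0]] [[278.6, 0.0, 317.6], [0.0, 278.6, 202.6], [0.0, 0.0, 1.0]]
[ 0.49976387 -0.13435168  0.04      ]
```

>>> play_rows --pt "3.44 -2.8 0.4 0 1" --pt "3.44 -2.8 0.4 0 1" --pt "3.44 -2.8 0.4 0 1" --pt "3.44 -2.8 0.4 0 1" --pt "3.44 -2.8 0.4 0 1" --pt "3.44 -2.8 0.4 0 1" --pt "3.44 -2.8 0.4 0 1" --pt "3.44 -2.8 0.4 0 1" --pt "3.44 -2.8 0.4 0 1" --pt "3.44 -2.8 0.4 0 1" --pt "3.44 -2.8 0.4 0 1" --pt "3.44 -2.8 0.4 0 1" --pt "0 0 0 0 1"

```text
clock: 2.22
position: [0.5008, -0.1349, 0.205]
ee_rot: [[0.926, 0.377, -0.0], [0.377, -0.926, 0.0], [-0.0, -0.001, -1.0]]
wrist_force: [-1.2, -0.9, -0.9]
grip_width: 0.0854
grip_force: 0.0
```

Run:
```python
from h import *
o=env.observe();print(np.round(o["position"],4),np.round(o["joint_positions"],2))
im=save("wrist","w1.png")
for d in nets.outline_of("cap","wrist"):
    m=d["mask"].astype(np.uint8); r=d["rect"];
    e,_=cv2.findContours(m,0,2); el=cv2.fitEllipse(max(e,key=len))
    print(round(d["conf"],2),r,el,at_z("wrist",el[0],0.0445,o),at_z("wrist",el[0],0.022,o))
np.save("w1.npy",np.hstack([o["position"]]))
```

```text
[ 0.5008 -0.1349  0.205 ] [-0.48 -0.01  1.93  0.    1.22  0.7 ]
0.59 [295.7, 162.0, 355.1, 221.3] ((323.2125549316406, 191.33201599121094), (52.482566833496094, 56.4747428894043), 6.328922748565674) [ 0.50404631 -0.13964825  0.0445    ] [ 0.49890934 -0.14225046  0.022     ]
0.59 [364.2, 214.2, 437.2, 291.2] ((397.785888671875, 251.35989379882812), (65.10643005371094, 76.24620056152344), 146.6427001953125) [ 0.47178207 -0.24282163  0.0445    ] [ 0.46406539 -0.25367318  0.022     ]
```

View pics/w1.png

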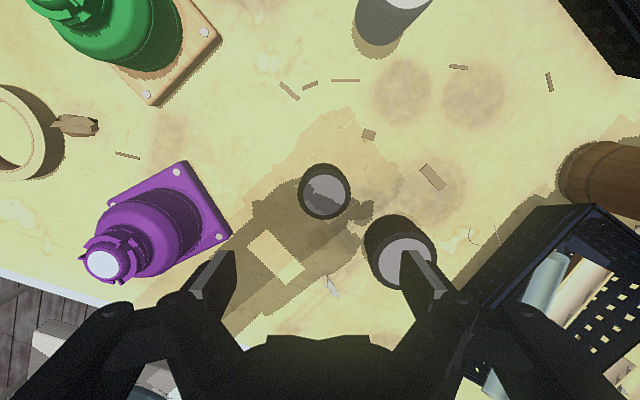

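The cap meant is at wrist pixel (324,191), about 55 px wide, which is right for 56 mm. The big one is at (400,252). Next I'll centre the cap with two grips at 90°.

>>> play_rows --pt "0.1 0.48 3 0 1" --pt "0 0 4.4 0 1" --pt "0 0 4 0 1" --pt "0 0 3 0 1" --pt "0 0 2 0 1" --pt "0 0 0 0 1" --pt "0 0 0 0 0" --pt "0 0 0 0 -0.2" --pt "0 0 0 0 -1" --pt "0 0 0 0 -1" --pt "0 0 0 0 -1" --pt "0 0 0 0 -1" --force 25

```text
clock: 3.82
position: [0.5038, -0.142, 0.0429]
ee_rot: [[0.928, 0.374, 0.002], [0.374, -0.928, -0.002], [0.001, 0.002, -1.0]]
wrist_force: [-2.9, -1.1, 6.8]
grip_width: 0.0553
grip_force: 26.2
```

>>> play_rows --pt "0 0 0 0 1" --pt "0 0 0 0 1" --pt "0 0 0 0 1" --pt "0 0 0 -10 1" --pt "0 0 0 -10 1" --pt "0 0 0 -10 1" --pt "0 0 0 -10 1" --pt "0 0 0 -10 1" --pt "0 0 0 -10 1" --pt "0 0 0 -10 1" --pt "0 0 0 -10 1" --pt "0 0 0 -10 1" --pt "0 0 0 0 0.2" --pt "0 0 0 0 -0.2" --pt "0 0 0 0 -1" --pt "0 0 0 0 -1" --pt "0 0 0 0 -1" --pt "0 0 0 0 -1"

```text
clock: 6.08
position: [0.503, -0.1412, 0.0414]
ee_rot: [[-0.373, 0.928, 0.0], [0.928, 0.373, -0.0], [-0.0, 0.0, -1.0]]
wrist_force: [-0.6, 0.0, 2.4]
grip_width: 0.0547
grip_force: 26.6
```

>>> play_rows --pt "0 0 0 0 1" --pt "0 0 0 0 1" --pt "0 0 0 0 1" --pt "0 0 -4 0 1" --pt "0 0 -6 0 1" --pt "0 0 -6 0 1" --pt "0 0 0 0 1" --pt "0 0 0 0 1" --pt "0 0 0 0 1"

```text
clock: 7.2
position: [0.5019, -0.1407, 0.1993]
ee_rot: [[-0.373, 0.928, -0.003], [0.928, 0.374, 0.002], [0.003, -0.002, -1.0]]
wrist_force: [-0.4, 0.2, 0.4]
grip_width: 0.0855
grip_force: 0.0
```

Run:
```python
from h import *
o=env.observe();print(np.round(o["position"],4).tolist(),np.round(o["ee_rot"],4).tolist(),np.round(o["joint_positions"],2),np.round(o["joint_vel"],3))
im=save("wrist","w2.png")
for p in [(200,320),]: pass
ds=nets.outline_of("cap","wrist")
for d in ds: print(d["conf"],d["rect"])
cv2.imwrite("pics/v2.png",cv2.resize(im[140:260,240:400,::-1],(640,480)))
```

```text
[0.5019, -0.1407, 0.1993] [[-0.3735, 0.9276, -0.0033], [0.9276, 0.3735, 0.0017], [0.0028, -0.0024, -1.0]] [-0.49  0.    1.93 -0.    1.22 -0.87] [-0.001  0.005 -0.001 -0.     0.    -0.001]
0.94 [293.1, 163.0, 349.2, 221.9]
0.77 [230.2, 223.5, 288.5, 304.8]
```

View pics/v2.png

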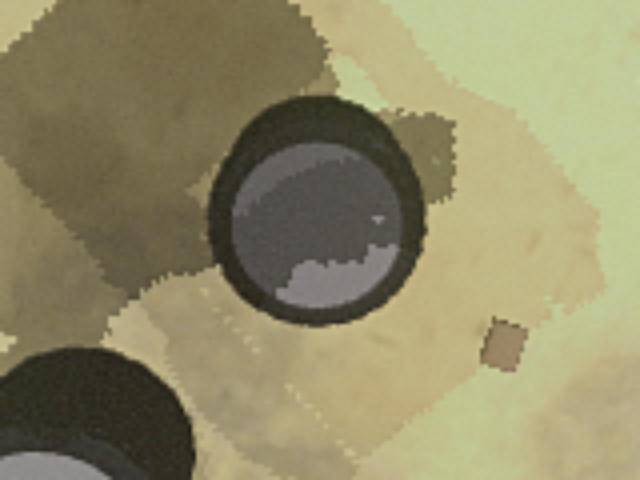

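The cap's top disc is centred at wrist pixel (319.2,196.4), with the whole cap at x 293–349.

Run:
```python
from h import *
o=dict(position=[0.5019,-0.1407,0.1993],ee_rot=[[-0.3735,0.9276,-0.0033],[0.9276,0.3735,0.0017],[0.0028,-0.0024,-1.0]])
p=at_z("wrist",(319.1,196.4),.0445,o);R=np.array(o["ee_rot"])
print(p,R.T@(p-np.array([.5034,-.1422,.0445])))
# jar from top: green-jar white disc
im=cv2.imread("pics/t0.png").astype(int)[150:220,260:330];
m=((im.max(2)-im.min(2)<60)&(im.mean(2)>130)).astype(np.uint8)
n,l,s,c=cv2.connectedComponentsWithStats(m)
for i in range(1,n):
  if s[i,4]>15: q=c[i]+[260,150];print(s[i],q,at_z("top",q,.123))
```

```text
[ 0.50398788 -0.14235205  0.0445    ] [-3.60616205e-04  4.88530502e-04 -2.19850201e-06]
[ 33   7  29  10 134] [309.35074627 162.38059701] [0.62323439 0.05220855 0.123     ]
[31 24 11 11 93] [296. 179.] [0.58477882 0.08326274 0.123     ]
```

>>> play_rows --pt "2.95 2.68 -1.4 0 1" --pt "2.95 2.68 -1.4 0 1" --pt "2.95 2.68 -1.4 0 1" --pt "2.95 2.68 -1.4 0 1" --pt "2.95 2.68 -1.4 0 1" --pt "2.95 2.68 -1.4 0 1" --pt "0 0 0 0 1" --pt "0 0 0 0 1" --pt "0 0 0 0 1"

```text
clock: 8.43
position: [0.5854, 0.0821, 0.2842]
ee_rot: [[-0.372, 0.928, -0.002], [0.928, 0.372, -0.0], [0.001, -0.002, -1.0]]
wrist_force: [0.5, 0.5, 0.6]
grip_width: 0.0856
grip_force: 0.0
```

Run:
```python
from h import *
import json
o=env.observe();print(np.round(o["position"],4).tolist(),np.round(o["ee_rot"],4).tolist())
im=save("wrist","w3.png")
json.dump({k:np.array(o[k]).tolist() for k in("position","ee_rot")},open("jar_o.json","w"))
u=proj("wrist",[.585,.083,.123],o);print(u)
cv2.imwrite("pics/v3.png",cv2.resize(im[140:260,240:400,::-1],(640,480)))
```

```text
[0.5854, 0.0821, 0.2842] [[-0.3723, 0.9281, -0.002], [0.9281, 0.3723, -0.0001], [0.0007, -0.0018, -1.0]]
[317.67774724 191.43938661]
```

View pics/v3.png

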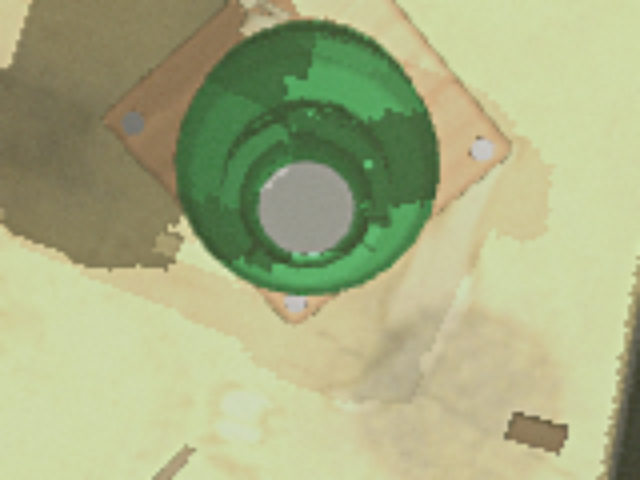

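The neck top is the grey disc at wrist pixel (316.4,191.9).

Run:
```python
from h import *
import json
o=json.load(open("jar_o.json"));im=cv2.imread("pics/w3.png").astype(int)
m=np.zeros(im.shape[:2],np.uint8);s=im[170:215,295:340]
m[170:215,295:340]=((s.max(2)-s.min(2)<40)&(s.mean(2)>110))
n,l,st,c=cv2.connectedComponentsWithStats(m);i=1+st[1:,4].argmax()
print(st[i],c[i]);R=np.array(o["ee_rot"])
p=at_z("wrist",c[i],.123,o);p2=p-R@np.array([-.00036,.00049,0]);print(p,p2)
now=env.observe();d=np.array([.5034,-.1422,0.041])-np.array(now["position"]);print(np.array(now["ee_rot"]).T@d)
```

```text
[304 180  25  24 448] [316.00669643 191.48214286]
[0.58339786 0.0823065  0.123     ] [0.58280906 0.08245822 0.12300114]
[-0.17778293 -0.15934272  0.2435308 ]
```

>>> play_rows --pt "-2.96 -2.66 1.4 0 1" --pt "-2.96 -2.66 1.4 0 1" --pt "-2.96 -2.66 1.4 0 1" --pt "-2.96 -2.66 1.4 0 1" --pt "-2.96 -2.66 1.4 0 1" --pt "-2.98 -2.63 1.4 0 1" --pt "0 0 4.5 0 1" --pt "0 0 4.5 0 1" --pt "0 0 4 0 1" --pt "0 0 2.95 0 1" --pt "0 0 0 0 1" --pt "0 0 0 0 1"

```text
clock: 9.98
position: [0.5052, -0.1421, 0.043]
ee_rot: [[-0.373, 0.928, 0.002], [0.928, 0.373, -0.001], [-0.001, 0.001, -1.0]]
wrist_force: [0.6, -0.4, -0.5]
grip_width: 0.0854
grip_force: 0.0
```

>>> play_rows --pt "0 0 0 0 1" --pt "0 0 0 0 1"

```text
clock: 10.22
position: [0.5054, -0.1417, 0.043]
ee_rot: [[-0.374, 0.928, 0.002], [0.928, 0.374, -0.001], [-0.002, 0.001, -1.0]]
wrist_force: [-0.2, 0.3, -0.3]
grip_width: 0.0855
grip_force: 0.0
```

>>> play_rows --pt "0.03 -0.2 0.2 0 1" --pt "0 0 0 0 1" --pt "0 0 0 0 0.2" --pt "0 0 0 0 -0.2" --pt "0 0 0 0 -1" --pt "0 0 0 0 -1" --pt "0 0 0 0 -1" --pt "0 0 0 0 -1" --force 30

```text
clock: 11.22
position: [0.5028, -0.1419, 0.04]
ee_rot: [[-0.374, 0.928, 0.0], [0.928, 0.374, -0.0], [-0.0, 0.0, -1.0]]
wrist_force: [-1.8, 0.4, 4.9]
grip_width: 0.0555
grip_force: 31.7
```

>>> play_rows --pt "0 0 -3 0 -1" --pt "0 0 -6 0 -1" --pt "0 0 -6 0 -1" --pt "2.97 2.64 0 0 -1" --pt "2.97 2.64 0 0 -1" --pt "2.97 2.64 0 0 -1" --pt "2.97 2.64 0 0 -1" --pt "2.97 2.64 0 0 -1" --pt "2.97 2.63 0 0 -1" --pt "0 0 0 10 -1" --pt "0 0 0 10 -1" --pt "0 0 0 10 -1" --pt "0 0 0 10 -1" --pt "0 0 0 10 -1" --pt "0 0 0 10 -1" --pt "0 0 0 0 -1" --pt "0 0 0 0 -1" --pt "0 0 0 0 -1"

```text
clock: 13.48
position: [0.5829, 0.0826, 0.1896]
ee_rot: [[0.616, 0.788, -0.0], [0.788, -0.616, 0.0], [-0.0, -0.0, -1.0]]
wrist_force: [-0.2, -0.4, -0.2]
grip_width: 0.0547
grip_force: 32.5
```

Run:
```python
from h import *
o=env.observe();print(np.round(o["position"],4).tolist(),np.round(o["joint_positions"],2),np.round(o["wrist_force"],1),np.round(o["torque"],2))
R=np.array(o["ee_rot"]);print(np.round(R,3).tolist())
t=np.array([.583,.0824,0])+R[:,0]*0.0005;print(1e3*(R.T@(t-np.array(o["position"]))))
```

```text
[0.5829, 0.0826, 0.1896] [-0.05  0.17  1.77  0.    1.2   0.61] [-0.2 -0.4 -0.2] [-0.01 -0.01 -0.04]
[[0.616, 0.788, -0.0], [0.788, -0.616, 0.0], [-0.0, -0.0, -1.0]]
[  0.40619302   0.26511874 189.60759533]
```

>>> play_rows --pt "0.04 0.03 1.5 0 -1" --pt "0 0 1.1 0 -1" --pt "0 0 0.2 0 -1" --pt "0 0 0.1 0 -1" --pt "0 0 0.1 0 -1" --pt "0 0 0 0 -1" --pt "0 0 0 0 -1"

```text
clock: 14.35
position: [0.5836, 0.0828, 0.1601]
ee_rot: [[0.617, 0.787, 0.001], [0.787, -0.617, -0.0], [0.0, 0.0, -1.0]]
wrist_force: [0.8, 0.1, -1.4]
grip_width: 0.0552
grip_force: 32.5
```

No contact so far. I'll go on down to the ribs.

>>> play_rows --pt "0 0 0.1 0 -1" --pt "0 0 0.1 0 -1" --pt "0 0 0 0 -1"

```text
clock: 14.72
position: [0.5833, 0.0828, 0.1576]
ee_rot: [[0.617, 0.787, -0.0], [0.787, -0.617, 0.0], [-0.0, -0.0, -1.0]]
wrist_force: [-0.8, 0.1, -0.6]
grip_width: 0.0551
grip_force: 32.5
```

>>> play_rows --pt "0 0 0.1 0 -1" --pt "0 0 0.1 0 -1" --pt "0 0 0 0 -1"

```text
clock: 15.1
position: [0.5834, 0.0827, 0.1557]
ee_rot: [[0.617, 0.787, -0.0], [0.787, -0.617, 0.0], [-0.0, -0.0, -1.0]]
wrist_force: [0.7, -0.3, -0.2]
grip_width: 0.0552
grip_force: 32.5
```

>>> play_rows --pt "0 0 0.1 0 -1" --pt "0 0 0.1 0 -1" --pt "0 0 0 0 -1"

```text
clock: 15.48
position: [0.5836, 0.0828, 0.1545]
ee_rot: [[0.617, 0.787, 0.0], [0.787, -0.617, 0.0], [0.0, 0.0, -1.0]]
wrist_force: [-2.7, -0.0, 3.6]
grip_width: 0.0548
grip_force: 33.0
```

>>> play_rows --pt "0 0 0.03 -5 -1" --pt "0 0 0 -5 -1" --pt "0 0 0 0 -1" --force 20

```text
clock: 15.85
position: [0.5843, 0.0827, 0.1544]
ee_rot: [[0.471, 0.882, 0.002], [0.882, -0.471, -0.0], [0.001, 0.002, -1.0]]
wrist_force: [0.5, 0.5, 4.8]
grip_width: 0.0548
grip_force: 33.0
```

```bash
cat > st.py <<'E'
from h import *
o=env.observe();R=np.array(o["ee_rot"])
print(round(o["clock"],2),np.round(1e3*np.array(o["position"]),1),"F",np.round(o["wrist_force"],1),"T",np.round(o["torque"],2),"q6",round(o["joint_positions"][5],3),"yaw",round(np.degrees(np.arctan2(R[1,0],R[0,0])),1))
E
python3 st.py
```

```text
15.85 [584.3  82.7 154.4] F [0.5 0.5 4.8] T [0.06 0.03 0.03] q6 0.439 yaw 61.9
```

>>> play_rows --pt "0 0 0 -5 -1" --pt "0 0 0 -5 -1" --pt "0 0 0 0 -1" --force 20

```text
clock: 16.23
position: [0.5842, 0.0827, 0.1545]
ee_rot: [[0.312, 0.95, 0.002], [0.95, -0.312, -0.0], [0.001, 0.002, -1.0]]
wrist_force: [0.1, -0.1, 4.7]
grip_width: 0.0552
grip_force: 33.1
```

```bash
python3 st.py
```

```text
16.23 [584.2  82.7 154.5] F [ 0.1 -0.1  4.7] T [0.   0.04 0.06] q6 0.266 yaw 71.8
```

>>> play_rows --pt "0 0 0 -5 -1" --pt "0 0 0 -5 -1" --pt "0 0 0 0 -1"

```text
clock: 16.6
position: [0.5842, 0.0827, 0.1544]
ee_rot: [[0.142, 0.99, 0.002], [0.99, -0.142, -0.0], [0.0, 0.002, -1.0]]
wrist_force: [0.2, -0.1, 5.0]
grip_width: 0.0546
grip_force: 33.1
```

```bash
python3 st.py
```

```text
16.6 [584.2  82.7 154.4] F [ 0.2 -0.1  5. ] T [-0.    0.01  0.08] q6 0.091 yaw 81.8
```

>>> play_rows --pt "0 0 0 -5 -1" --pt "0 0 0 -5 -1" --pt "0 0 0 0 -1"

```text
clock: 16.98
position: [0.5842, 0.0827, 0.1544]
ee_rot: [[-0.032, 0.999, 0.002], [0.999, 0.032, -0.0], [-0.0, 0.002, -1.0]]
wrist_force: [0.5, -0.0, 5.7]
grip_width: 0.055
grip_force: 33.1
```

```bash
python3 st.py
```

```text
16.98 [584.2  82.7 154.4] F [ 0.5 -0.   5.7] T [0.02 0.04 0.07] q6 -0.084 yaw 91.8
```

>>> play_rows --pt "0 0 0 -5 -1" --pt "0 0 0 -5 -1" --pt "0 0 0 0 -1"

```text
clock: 17.35
position: [0.5842, 0.0827, 0.1544]
ee_rot: [[-0.205, 0.979, 0.002], [0.979, 0.205, -0.0], [-0.001, 0.002, -1.0]]
wrist_force: [0.7, 0.5, 5.7]
grip_width: 0.055
grip_force: 33.1
```

```bash
python3 st.py
```

```text
17.35 [584.2  82.7 154.4] F [0.7 0.5 5.7] T [0.02 0.01 0.08] q6 -0.257 yaw 101.8
```

>>> play_rows --pt "0 0 0 -5 -1" --pt "0 0 0 -5 -1" --pt "0 0 0 0 -1"

```text
clock: 17.73
position: [0.5829, 0.0827, 0.1527]
ee_rot: [[-0.371, 0.929, -0.001], [0.929, 0.371, -0.0], [0.001, -0.001, -1.0]]
wrist_force: [-0.2, 0.4, -1.8]
grip_width: 0.0552
grip_force: 32.6
```

```bash
python3 st.py
```

```text
17.73 [582.9  82.7 152.7] F [-0.2  0.4 -1.8] T [0.01 0.04 0.  ] q6 -0.431 yaw 111.8
```

The cap has come over the slots: z dropped and the force is gone. Now I lower it.

>>> play_rows --pt "0 0 0.1 0 -1" --pt "0 0 0.1 0 -1" --pt "0 0 0 0 -1"

```text
clock: 18.1
position: [0.5832, 0.0828, 0.1511]
ee_rot: [[-0.373, 0.928, -0.001], [0.928, 0.373, 0.0], [0.0, -0.001, -1.0]]
wrist_force: [-0.8, 0.4, -2.1]
grip_width: 0.0548
grip_force: 32.6
```

```bash
python3 st.py
```

```text
18.1 [583.2  82.8 151.1] F [-0.8  0.4 -2.1] T [-0.03 -0.04  0.03] q6 -0.434 yaw 111.9
```

>>> play_rows --pt "0 0 0.15 0 -1" --pt "0 0 0.15 0 -1" --pt "0 0 0.1 0 -1" --pt "0 0 0 0 -1"

```text
clock: 18.6
position: [0.5834, 0.0827, 0.1474]
ee_rot: [[-0.373, 0.928, -0.0], [0.928, 0.373, 0.0], [0.0, -0.0, -1.0]]
wrist_force: [0.2, 0.1, -1.0]
grip_width: 0.055
grip_force: 32.6
```

```bash
python3 st.py
```

```text
18.6 [583.4  82.7 147.4] F [ 0.2  0.1 -1. ] T [-0.   -0.02 -0.02] q6 -0.434 yaw 111.9
```

>>> play_rows --pt "0 0 0.1 0 -1" --pt "0 0 0.08 0 -1" --pt "0 0 0 0 -1" --pt "0 0 0 0 -1"

```text
clock: 19.1
position: [0.5835, 0.0827, 0.146]
ee_rot: [[-0.374, 0.928, 0.0], [0.928, 0.374, -0.0], [-0.0, 0.0, -1.0]]
wrist_force: [-1.7, -0.2, 1.9]
grip_width: 0.0548
grip_force: 32.8
```

```bash
python3 st.py
```

```text
19.1 [583.5  82.7 146. ] F [-1.7 -0.2  1.9] T [ 0.02  0.28 -0.02] q6 -0.434 yaw 111.9
```

The cap is in the slots. Now I screw clockwise, following it down.

>>> play_rows --pt "0 0 0 5 -1" --pt "0 0 0.04 5 -1" --pt "0 0 0.04 5 -1" --pt "0 0 0 0 -1"

```text
clock: 19.6
position: [0.5842, 0.0827, 0.1458]
ee_rot: [[-0.122, 0.993, 0.002], [0.993, 0.122, -0.0], [-0.0, 0.002, -1.0]]
wrist_force: [1.3, -0.6, 3.8]
grip_width: 0.0553
grip_force: 32.9
```

```bash
python3 st.py
```

```text
19.6 [584.2  82.7 145.8] F [ 1.3 -0.6  3.8] T [-0.07 -0.02 -0.02] q6 -0.173 yaw 97.0
```

>>> play_rows --pt "0 0 0.03 5 -1" --pt "0 0 0.04 5 -1" --pt "0 0 0.04 5 -1" --pt "0 0 0 0 -1"

```text
clock: 20.1
position: [0.5841, 0.0826, 0.1445]
ee_rot: [[0.138, 0.99, 0.002], [0.99, -0.138, -0.0], [0.0, 0.002, -1.0]]
wrist_force: [0.6, -0.0, 4.8]
grip_width: 0.0552
grip_force: 33.0
```

```bash
python3 st.py
```

```text
20.1 [584.1  82.6 144.5] F [ 0.6 -0.   4.8] T [-0.12 -0.01 -0.04] q6 0.087 yaw 82.0
```

Following the thread nicely.

>>> play_rows --pt "0 0 0.04 5 -1" --pt "0 0 0.04 5 -1" --pt "0 0 0.04 5 -1" --pt "0 0 0 0 -1"

```text
clock: 20.6
position: [0.584, 0.0827, 0.1433]
ee_rot: [[0.39, 0.921, 0.002], [0.921, -0.39, 0.0], [0.001, 0.001, -1.0]]
wrist_force: [0.9, -1.4, 4.3]
grip_width: 0.0548
grip_force: 33.1
```

```bash
python3 st.py
```

```text
20.6 [584.   82.7 143.3] F [ 0.9 -1.4  4.3] T [-0.09 -0.01 -0.14] q6 0.349 yaw 67.1
```

>>> play_rows --pt "0 0 0.04 5 -1" --pt "0 0 0.04 5 -1" --pt "0 0 0 0 -1"

```text
clock: 20.98
position: [0.584, 0.0828, 0.1425]
ee_rot: [[0.544, 0.839, 0.002], [0.839, -0.544, 0.0], [0.001, 0.001, -1.0]]
wrist_force: [0.0, -0.4, 5.3]
grip_width: 0.0546
grip_force: 33.1
```

```bash
python3 st.py
```

```text
20.98 [584.   82.8 142.5] F [ 0.  -0.4  5.3] T [-0.03 -0.02 -0.13] q6 0.523 yaw 57.1
```

>>> play_rows --pt "0 0 0.03 3 -1" --pt "0 0 0.02 3 -1" --pt "0 0 0 0 -1"

```text
clock: 21.35
position: [0.584, 0.0828, 0.142]
ee_rot: [[0.628, 0.778, 0.002], [0.778, -0.628, 0.0], [0.001, 0.001, -1.0]]
wrist_force: [0.1, -0.8, 4.5]
grip_width: 0.0552
grip_force: 33.1
```

```bash
python3 st.py
```

```text
21.35 [584.   82.8 142. ] F [ 0.1 -0.8  4.5] T [-0.07 -0.   -0.06] q6 0.628 yaw 51.1
```

>>> play_rows --pt "0 0 0 2 -1" --pt "0 0 0 2 -1" --pt "0 0 0 0 -1"

```text
clock: 21.72
position: [0.5839, 0.0828, 0.142]
ee_rot: [[0.682, 0.732, 0.001], [0.732, -0.682, 0.0], [0.001, 0.001, -1.0]]
wrist_force: [-0.3, -0.4, 5.4]
grip_width: 0.0548
grip_force: 33.1
```

```bash
python3 st.py
```

```text
21.73 [583.9  82.8 142. ] F [-0.3 -0.4  5.4] T [ 0.   -0.01 -0.06] q6 0.699 yaw 47.0
```

The cap is at floor level, about 21 mm below the neck top. I release it and back off.

>>> play_rows --pt "0 0 -0.08 0 -1" --pt "0 0 0 0 -1" --pt "0 0 0 0 1" --pt "0 0 0 0 1" --pt "0 0 0 0 1" --pt "0 0 0 0 1" --pt "0 0 -2 0 1" --pt "0 0 -5 0 1" --pt "0 0 -5 0 1" --pt "0 0 0 0 1" --pt "0 0 0 0 1" --pt "0 0 0 0 1"

```text
clock: 23.22
position: [0.5826, 0.0828, 0.2607]
ee_rot: [[0.683, 0.731, -0.003], [0.731, -0.683, 0.0], [-0.002, -0.002, -1.0]]
wrist_force: [0.2, 0.2, 0.2]
grip_width: 0.0853
grip_force: 0.0
```

Run:
```python
from h import *
o=env.observe()
im=save("wrist","w9.png");sc=save("scene","s9.png")
for z,dn in ((.1465,"home top"),): print(proj("wrist",[.583,.0824,z],o))
cv2.imwrite("pics/v9.png",np.hstack([cv2.resize(im[120:280,220:420,::-1],(400,320)),cv2.resize(sc[140:260,230:380,::-1],(400,320))]))
```

```text
[318.58559123 205.44348561]
```

View pics/v9.png

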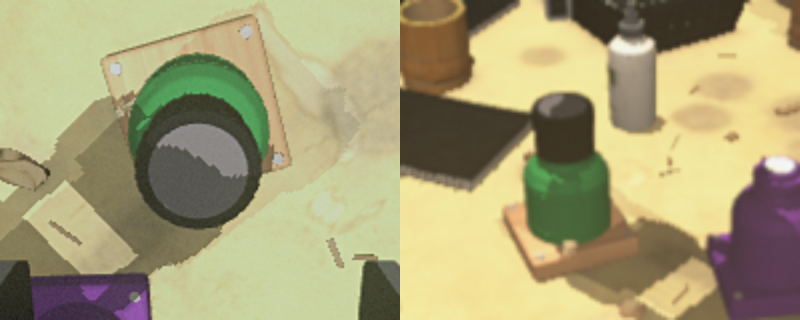

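The cap sits upright on the green jar, with its top at wrist pixel (319,205) against a predicted (318.6,205.4), and the gripper is clear of it.

```bash
python3 -c "
from bench import env
print(env.sign_off())"
```

```text
the job is handed in; nothing more can be done
None
```

I screwed the black cap down onto the green jar until its underside was about 21 mm below the neck top, let go of it and handed the job in at about 23 s; hand-in returned no verdict, wrist force stayed under 10 N in every reading, and I kept the arm away from the block, bottle and tape but did not re-measure them.

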